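# Tip the empty eyepiece cases down the chute

### The job

Send the two empty grey eyepiece cases that stand at the head of the steel chute, one wide and one slim, down into the wooden bin: push each near its top with the fingertips so that it tips over into the chute, slides down and comes to rest in the bin, clear of the chute. Do not pick them up or shove them along upright, and leave the eyepiece, the prism diagonal, the adapter and the collar where they are.

Things in the scene. Friction and masses are not known exactly. Their poses are not given: they have to be found in the camera images.
- wide_case: the wide empty two-inch eyepiece case: a grey plastic screw-together canister, upright cylinder 66 mm in diameter and 145 mm tall, about 80 to 150 g, closed. Loose. Origin: centre of its underside; z along its axis, up while it stands
- wide_case_mid (a point): middle of the wide case, on its axis 72.5 mm above its underside. On the cork the case tips when pushed well above its middle and slides when pushed low. Pushed at four fifths of its height the finger travels some 50 mm before it falls by itself; the rim on the pushed side rises up to 15 mm meanwhile, so keep the gripper's body above it
- slim_case: the slim empty eyepiece case of the same make: grey plastic canister, upright cylinder 50 mm in diameter and 125 mm tall, about 40 to 85 g, closed. Loose. Origin: centre of its underside; z along its axis, up while it stands
- slim_case_mid (a point): middle of the slim case, on its axis 62.5 mm above its underside. It tips and slides like the wide one; the finger travels some 40 mm before it falls by itself
- shelf: the raised plywood shelf with a cork top, 420 mm (its x) by 300 mm (its y), its top 200 mm above the bench; fixed. Origin: on the bench under its middle; z up. The edge with the chute is its +y edge. Both cases stand on it side by side, about 105 mm apart along x, their axes 48 to 66 mm back from that edge, in front of the chute's head; either one may be on either side
- chute: the short galvanized steel chute at the shelf's edge, smooth, 240 mm wide inside with 40 mm flared sides; fixed. Origin: middle of its head edge, level with the cork top; its y axis points level in the downhill direction, x across, z up. Its bed falls 103 mm over 115 mm of level run and ends just over the bin's front wall. A case that falls over towards the chute slides down by itself
- bin: the open wooden bin on the bench under the chute's lower end, 310 mm (x) by 340 mm (y), walls 10 mm thick and 110 mm high but 86 mm at its front (-y); its smooth floor slopes down from 88 mm above the bench at the front to 8 mm at the back, so that cases gather at the back; fixed. Origin: centre of its underside; its y axis points away from the chute within a few degrees
- eyepiece: the chrome two-inch eyepiece standing on its barrel behind the cases, 60 mm in diameter, 110 mm tall; loose, to be left alone. Origin: centre of its underside
- diagonal: the matte black prism diagonal with a chrome nosepiece, about 95 by 95 mm, 58 mm tall (its brass screw 70 mm); loose, to be left alone. Origin: underside, middle of its prism housing
- adapter: the teal anodized adapter ring, 60 mm in diameter, 46 mm tall; loose, to be left alone. Origin: centre of its underside
- collar: the brass locking collar, 72 mm in diameter, 16 mm tall, with a thumbscrew; loose, to be left alone. Origin: centre of its underside

How it is judged:
At the end, for the whole second after the job is handed in: Both cases lie at rest in the bin: the middle of each within the bin's walls (140 mm by 160 mm either side of its centre) and less than 130 mm above the bench, slower than 30 mm/s, and not touching the chute (x of wide_case_mid in the frame of bin between -0.14 and 0.14 m and y of wide_case_mid in the frame of bin between -0.16 and 0.16 m and z of each of wide_case_mid, slim_case_mid in the frame of bin below 0.13 m and linear speed of each of wide_case, slim_case below 0.03 m/s and contact force between each of wide_case, slim_case and chute below 0.03 N and x of slim_case_mid in the frame of bin between -0.14 and 0.14 m and y of slim_case_mid in the frame of bin between -0.16 and 0.16 m).
It fails at once if a case is lifted: its middle more than 25 mm higher than when it stands on the cork (z of wide_case_mid in the frame of shelf above 0.2975 m or z of slim_case_mid in the frame of shelf above 0.2875 m).
It fails at once if a case is shoved along or carried upright (its middle moved over 45 mm while it leans less than 0.2 rad) ((angle between wide_case_mid's own z axis and vertical below 0.2 rad and distance of wide_case_mid from where it was at the start of the episode above 0.045 m) or (angle between slim_case_mid's own z axis and vertical below 0.2 rad and distance of slim_case_mid from where it was at the start of the episode above 0.045 m)).
It fails at once if the eyepiece, the diagonal, the adapter or the collar is disturbed (moved over 15 mm) (distance of any of eyepiece, diagonal, adapter, collar from where it was at the start of the episode above 0.015 m).
It also fails if it takes over 40 s, if anything falls off the work surface, if the arm or the gripper's body presses on something with over 40 N, if the wrist force passes 120 N, or if a joint passes its speed limit or range.

### The arm

A 7-joint arm with a two-finger parallel gripper is mounted at the origin on the work surface. World frame = base frame: x ahead of the robot, y to its left, z up, the work surface at z = 0. Lengths are in m, angles in rad, forces in N, time in s.
With the tool pointing down it reaches from about 0.35 to 0.9 m from the base axis. Payload 19.9 kg.
Tool frame: the origin (TCP) lies midway between the tips of the shut fingers; the grasp point (between the pads) lies ctrl.grasp_offset behind it (ctrl.grasp_offset is the distance from the TCP to the grasp point, in m); y points along the fingers, z is the direction in which the jaws open and shut, and the axes are right-handed (so a half turn about y gives the same grasp; the last joint's range is limited). The gripper opens to 85 mm and grips with 20 to 120 N. Pads are 22 mm wide; open, the fingers measure 114 mm over their backs; the gripper's body (76 mm by 85 mm) begins 54 mm behind the grasp point. The pads swing forward as they close: fully open they stand 13 mm farther back than shut.
Start: joints at [-1.236, 0.417, -0.01, 1.614, 0.005, 1.111, -0.053], TCP at [0.229, 0.581, 0.231] pointing down, gripper open.
Joint ranges: [-2.81, 2.81], [-0.39, 2.02], [-1.27, 1.25], [0.06, 2.57], [-1.19, 4.33], [0.19, 2], [-2.82, 2.82]. Speed limits (rad/s): [1.89, 1.89, 2.39, 2.39, 3.01, 3.01, 3.01].

### API

Orientations are given as a unit quaternion [w, x, y, z].
In Python, from plant import ctrl gives the robot as it stands.
- The arm moves only by the tool apply_moves, never from a script. Its argument "plan" is one flat list of numbers, 5 for each row, row after row: the shift along the world's x, y, z in cm, then the turn about the world's z in degrees, then the opening, from 0 (shut) to 1 (fully open). In form: [x, y, z, roll, grip, x, y, z, roll, grip, ...]. A call has exactly 5 rows; each row shifts and turns the commanded pose from where the row before left it; what a row does not reach is not made up. A row lasts 1/12 s, in which the tool goes at most 41.7 mm and 7.16 degrees, less where a joint would pass 70% of its speed; a pose out of reach is approached as far as the arm can. A call is refused whole if a number of a shift passes 4.17 or a number of a turn 7.16, either way. A call with a gripper value outside its range is refused whole. The fingers move at their own pace and stop on an object; the grip force is fixed at half the most. Time passes only in rows, so rows that do not move let the fingers close, or fill a call up. It gives the time, the measured TCP pose, the force and the opening at its end, in the units of the state.
- ctrl.read_state(): the state, without advancing time (a new reading comes with each control period).
- ctrl.capture(name): name is "side" or "top"; returns the picture (400x640x3 uint8, red, green, blue); there is no depth.
- ctrl.calibration(name): a dict with "fx", "fy", "cx", "cy" (pixels), "R" (3x3) and "t" (3): a world point X has camera coordinates R X + t. Camera axes: x right, y down, z forward; pixel columns grow to the right and rows downward; lengths in m; the calibration is good to about 2 mm. A picture is of the moment at which its call begins. calibration takes no time and is no camera call.
- ctrl.close_job(): hands the job in, once; it reports no verdict.
The state is a dict: "clock": time; "q": joint angles; "joint_vel": joint speeds; "joint_torque": joint torques, N m; "position": TCP position; "orientation": TCP orientation; "wrist_force": force on the tool from outside, world axes, zero at the start; "moment": the same for the moment, N m; "grip_width": finger opening in m.
Only numpy, scipy, OpenCV 4.12 (cv2) and the standard library are available. Lean on these libraries where they do the work, as an engineer would, in place of code of your own. Each camera call takes 0.05 s, during which the arm holds its last target.

## Working session

There is one attempt and no reset: what is moved stays moved. The work goes in short steps, Python scripts to look and compute and a tool call to move; the robot and the scene stay as the last step left them, time stands still between calls to the robot, and variables do not carry over. Pictures are saved under pics/ and viewed, and the job is handed in when it is done.

Besides the shell and the picture viewer there is one more tool, called after "Emit:" in YAML: its name, and indented under it one key for each argument. apply_moves: Moves the arm, as the interface text tells. Its arguments: {"type":"object","properties":{"plan":{"type":"array","items":{"type":"number"}}},"required":["plan"]}

```bash
mkdir -p pics; ls; python3 - <<'E'
from plant import ctrl
import cv2
s=ctrl.read_state();print(s)
print(ctrl.grasp_offset)
for n in("side","top"):
    cv2.imwrite(f"pics/{n}0.png",ctrl.capture(n)[:,:,::-1]);print(n,ctrl.calibration(n))
E
```

```text
pics
{'clock': 0.0, 'q': array([-1.23651464,  0.41797222, -0.01028405,  1.61418968,  0.00468708,
        1.11069135, -0.05302853]), 'joint_vel': array([ 0.00018645, -0.0002092 ,  0.00105091, -0.00109613, -0.00064058,
        0.00072703,  0.00167304]), 'joint_torque': array([ 3.22421611e-04, -8.64437699e+01,  6.79307543e-01, -4.34905457e+01,
        1.91507593e-02,  7.23454636e-03, -5.87896375e-05]), 'position': array([0.22926237, 0.58105211, 0.23065493]), 'orientation': array([-0.69422465,  0.69509331, -0.13214438,  0.13204273]), 'wrist_force': array([-0.58799881, -0.44775775,  0.78530963]), 'moment': array([0.0100433 , 0.01720783, 0.03157355]), 'grip_width': 0.08548837167982641}
0.0187
side {'fx': 438.69203004857667, 'fy': 438.69203004857667, 'cx': 321.1535372998487, 'cy': 196.4971071535139, 'R': array([[-0.72814328, -0.68539538,  0.00636672],
       [-0.52748256,  0.55440172, -0.64373976],
       [ 0.43768654, -0.47209312, -0.765218  ]]), 't': array([0.46659978, 0.4171806 , 0.73955439])}
top {'fx': 433.06995595869057, 'fy': 433.06995595869057, 'cx': 322.3999813651969, 'cy': 195.11129761739346, 'R': array([[-0.01952552, -0.99978485,  0.00699993],
       [-0.99261415,  0.01854609, -0.11988822],
       [ 0.11973261, -0.00928911, -0.99276272]]), 't': array([0.01517048, 0.61549757, 1.14959209])}
```

View pics/side0.png

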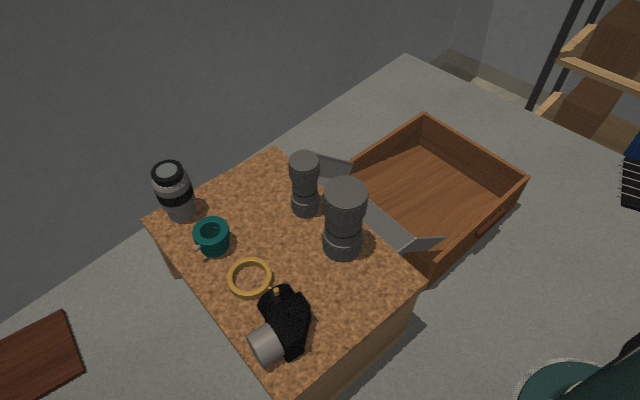

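View pics/top0.png

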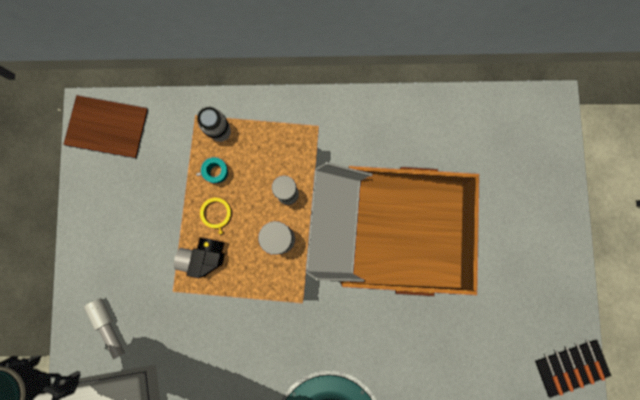

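The side view shows the slim case (~305,160 top) and the wide case (~345,190 top) at the chute head. In the top view their lids are near (284,188) and (276,238), downhill is to the right (world -y), and the eyepiece, adapter, collar and diagonal are behind them at columns 185-235.

```bash
cat > h.py <<'E'
import numpy as np,cv2
from plant import ctrl
def ray(n,uv,z):
    c=ctrl.calibration(n);R=np.array(c["R"]);t=np.array(c["t"])
    d=R.T@np.array([(uv[0]-c["cx"])/c["fx"],(uv[1]-c["cy"])/c["fy"],1]);o=-R.T@t
    return o+d*(z-o[2])/d[2]
def proj(n,X):
    c=ctrl.calibration(n);p=np.array(c["R"])@np.array(X)+c["t"]
    return c["fx"]*p[0]/p[2]+c["cx"],c["fy"]*p[1]/p[2]+c["cy"]
E
python3 - <<'E'
from h import *
im=cv2.imread("pics/top0.png");hsv=cv2.cvtColor(im,cv2.COLOR_BGR2HSV)
print(hsv[188,284],hsv[238,276],hsv[230,335],hsv[270,240])
# case tops: low-saturation bright on shelf
roi=np.zeros(im.shape[:2],np.uint8);roi[165:270,250:306]=255
m=((hsv[...,1]<40)&(hsv[...,2]>110)).astype(np.uint8)*255&roi
cs,_=cv2.findContours(m,cv2.RETR_EXTERNAL,cv2.CHAIN_APPROX_NONE)
for c in cs:
    if cv2.contourArea(c)>150:
        e=cv2.fitEllipse(c);w=e[0][1]>212;z=.345 if w else .325
        (u,v),r=cv2.minEnclosingCircle(c)
        print("case",w,e,cv2.contourArea(c),ray("top",e[0],z))
m=((hsv[...,0]<25)&(hsv[...,1]>120)&(hsv[...,2]>80)).astype(np.uint8)*255
m[:,322:]=0;m[:,:160]=0;m[:110]=0
m=cv2.morphologyEx(m,cv2.MORPH_OPEN,np.ones((5,5)))
c=max(cv2.findContours(m,cv2.RETR_EXTERNAL,cv2.CHAIN_APPROX_NONE)[0],key=cv2.contourArea)
r=cv2.minAreaRect(c);print(r)
for p in cv2.boxPoints(r): print("shelf",p,ray("top",p,.2))
E
```

```text
[ 26  32 167] [ 26  32 170] [ 28  26 136] [ 16 161 179]
case True ((274.8744812011719, 237.5785675048828), (29.910030364990234, 30.99271011352539), 86.15866088867188) 726.0 [0.49483943 0.10291337 0.345     ]
case False ((283.63018798828125, 187.49017333984375), (21.373090744018555, 21.607925415039062), 107.23191833496094) 360.0 [0.59835019 0.08615354 0.325     ]
((245.88722229003906, 208.3560791015625), (129.92169189453125, 177.71395874023438), 5.233861446380615)
shelf [173.09158 290.91678] [0.38109287 0.35169769 0.2       ]
shelf [189.30286 113.94377] [0.79900684 0.32180856 0.2       ]
shelf [318.68286 125.79538] [0.76421109 0.01059864 0.2       ]
shelf [302.4716  302.76837] [0.34845872 0.05543837 0.2       ]
```

```bash
python3 - <<'E'
import cv2
im=cv2.imread("pics/top0.png");cv2.imwrite("pics/topz.png",cv2.resize(im[95:305,165:365],None,fx=3.5/1.25,fy=3.5/1.25,interpolation=cv2.INTER_CUBIC))
E
```

```text
(no output)
```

View pics/topz.png

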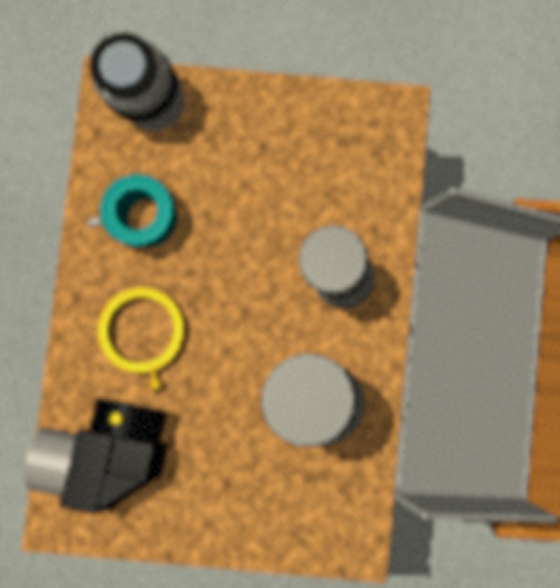

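```bash
python3 - <<'E'
from h import *
from scipy.spatial.transform import Rotation as Ro
q=ctrl.read_state()["orientation"];M=Ro.from_quat([*q[1:],q[0]]).as_matrix();print(M.round(3))
j=M[:,2];print("jaw az",np.degrees(np.arctan2(j[1],j[0])))
for n,uv,z in(("eyep",(209,119),.31),("adapter",(214,170),.246),("collar",(215,213),.216),("diag",(207,256),.258)):print(n,ray("top",uv,z).round(3))
d=np.array([-.106,-.994])
for c,r in(((.495,.103),.033),((.598,.086),.025)):
    print("behind",np.array(c)-d*(r+.045),"axis",c,"end",np.array(c)-d*(r-.1))
E
```

```text
[[ 0.93  -0.     0.367]
 [-0.367 -0.001  0.93 ]
 [ 0.    -1.    -0.001]]
jaw az 68.47014197077083
eyep [0.752 0.246 0.31 ]
adapter [0.652 0.25  0.246]
collar [0.557 0.254 0.216]
diag [0.46  0.26  0.258]
behind [0.503268 0.180532] axis (0.495, 0.103) end [0.487898 0.036402]
behind [0.60542 0.15558] axis (0.598, 0.086) end [0.59005 0.01145]
```

Emit:
apply_moves:
  plan: [0,0,4,0,0.4,0,0,4,-5,0.4,0,0,4,-6,0.4,0,0,4,-6,0.4,1.5,-2.5,2,-6,0.4]

```text
clock: 0.52
position: [0.2412, 0.5595, 0.415]
orientation: [0.656, -0.653, 0.268, -0.267]
wrist_force: [0.3, 1.4, 1.1]
grip_width: 0.0342
```

Emit:
apply_moves:
  plan: [2,-3,0,-6,0.4,2,-3,0,-6,0.4,2,-3,0,-6,0.4,2,-3,0,-6,0.4,2,-3,0,-6,0.4]

```text
clock: 0.93
position: [0.345, 0.4046, 0.4111]
orientation: [-0.561, 0.562, -0.43, 0.43]
wrist_force: [0.2, 0.6, 1.7]
grip_width: 0.0338
```

Emit:
apply_moves:
  plan: [2,-3,0,-6,0.4,2,-3,0,-6,0.4,2,-3,0,-6,0.4,2,-3,0,-4,0.4,2,-3,0,0,0.4]

```text
clock: 1.35
position: [0.4449, 0.2546, 0.4112]
orientation: [0.469, -0.469, 0.529, -0.529]
wrist_force: [1.0, 1.4, -0.1]
grip_width: 0.034
```

```bash
cat >> h.py <<'E'
def st():
    from scipy.spatial.transform import Rotation as Ro
    s=ctrl.read_state();q=s["orientation"];j=Ro.from_quat([*q[1:],q[0]]).as_matrix()[:,2]
    print(round(s["clock"],2),s["position"].round(4),"jaw",np.degrees(np.arctan2(j[1],j[0])).round(1),"w",s["grip_width"].round(3),"F",s["wrist_force"].round(1))
E
python3 -c "from h import *;st()"
```

```text
Traceback (most recent call last):
  File "h.py", line 13, in st
    print(round(s["clock"],2),s["position"].round(4),"jaw",np.degrees(np.arctan2(j[1],j[0])).round(1),"w",s["grip_width"].round(3),"F",s["wrist_force"].round(1))
                                                                                                          ^^^^^^^^^^^^^^^^^^^^^
AttributeError: 'float' object has no attribute 'round'
```

Emit:
apply_moves:
  plan: [2,-2.4,0,0.5,0.4,2,-2.4,0,0,0.4,2,-2.4,0,0,0.4,0,0,-3,0,0.4,0,0,-3,0,0.4]

```text
clock: 1.77
position: [0.5057, 0.1826, 0.3511]
orientation: [-0.473, 0.471, -0.526, 0.527]
wrist_force: [-0.7, 1.4, -2.0]
grip_width: 0.0342
```

Emit:
apply_moves:
  plan: [0,0,-2,0,0.4,0,0,-1,0,0.4,0,0,0,0,0.4,0,0,0,0,0.4,0,0,0,0,0.4]

```text
clock: 2.18
position: [0.5049, 0.1846, 0.3226]
orientation: [-0.474, 0.472, -0.525, 0.526]
wrist_force: [-0.2, 0.5, 0.4]
grip_width: 0.034
```

```bash
sed -i 's/s\["grip_width"\].round(3)/round(s["grip_width"],3)/' h.py
python3 - <<'E'
from h import *;st()
for n in("side","top"): cv2.imwrite(f"pics/{n}1.png",ctrl.capture(n)[:,:,::-1])
E
```

```text
2.18 [0.5049 0.1846 0.3226] jaw -6.0 w 0.034 F [-0.2  0.5  0.4]
```

View pics/side1.png

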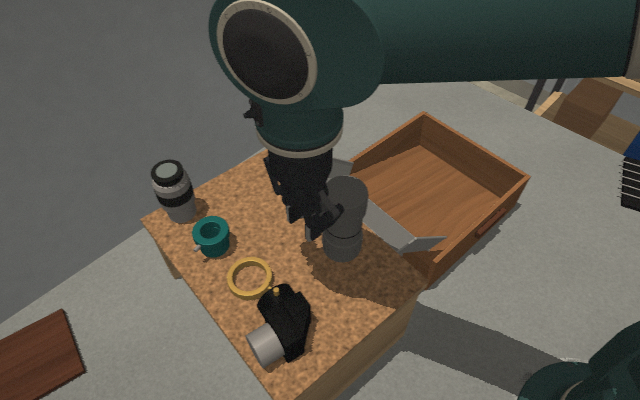

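View pics/top1.png

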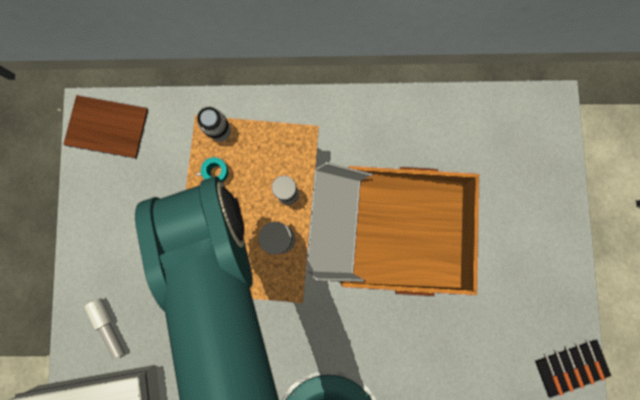

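The fingertips stand behind the upper part of the wide case (side view ~(315,230)), and everything else is untouched. I start the push.

Emit:
apply_moves:
  plan: [-0.1,-0.6,0,0,0.4,-0.1,-0.6,0,0,0.4,-0.1,-0.6,0,0,0.4,0,-0.6,0,0,0.4,-0.1,-0.6,0,0,0.4]

```text
clock: 2.7
position: [0.5004, 0.1535, 0.3214]
orientation: [0.473, -0.473, 0.526, -0.526]
wrist_force: [0.2, -0.4, 1.2]
grip_width: 0.034
```

Emit:
apply_moves:
  plan: [-0.1,-0.6,0,0,0.4,0,-0.6,0,0,0.4,-0.1,-0.6,0,0,0.4,0,-0.6,0,0,0.4,-0.1,-0.6,0,0,0.4]

```text
clock: 3.12
position: [0.4974, 0.1238, 0.3213]
orientation: [-0.473, 0.473, -0.526, 0.526]
wrist_force: [-0.2, -0.1, 0.6]
grip_width: 0.0343
```

```bash
python3 - <<'E'
from h import *;st()
cv2.imwrite(f"pics/side2.png",ctrl.capture("side")[:,:,::-1])
E
```

```text
3.12 [0.4974 0.1238 0.3213] jaw -6.0 w 0.034 F [-0.2 -0.1  0.6]
```

View pics/side2.png

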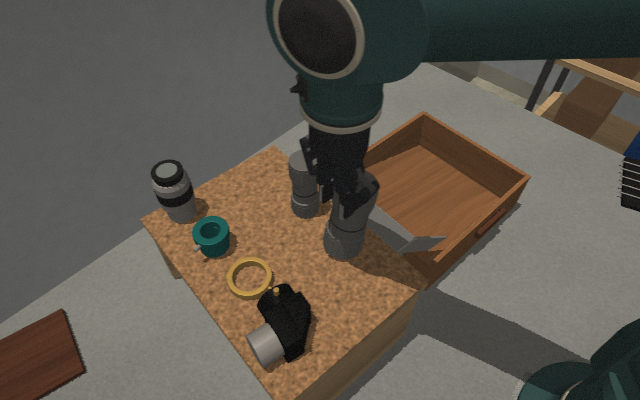

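The wide case is leaning towards the chute, with its base still in place. I continue.

Emit:
apply_moves:
  plan: [-0.1,-0.6,0,0,0.4,0,-0.6,0,0,0.4,-0.1,-0.6,0,0,0.4,0,-0.6,0,0,0.4,-0.1,-0.6,0,0,0.4]

```text
clock: 3.58
position: [0.4944, 0.0937, 0.3212]
orientation: [-0.473, 0.473, -0.526, 0.526]
wrist_force: [0.1, -0.0, 0.0]
grip_width: 0.0338
```

```bash
python3 - <<'E'
from h import *;st()
cv2.imwrite(f"pics/side3.png",ctrl.capture("side")[:,:,::-1])
E
```

```text
3.58 [0.4944 0.0937 0.3212] jaw -6.0 w 0.034 F [ 0.1 -0.   0. ]
```

View pics/side3.png

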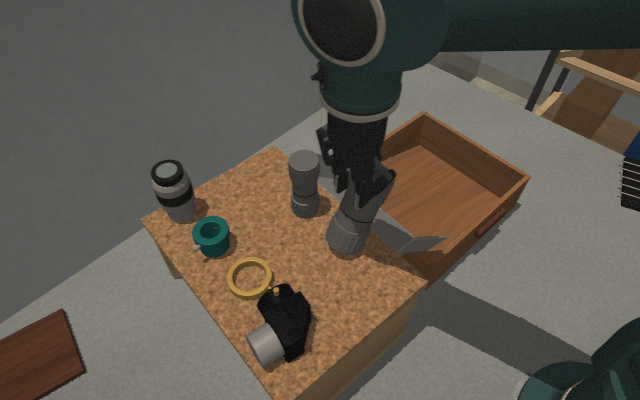

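Emit:
apply_moves:
  plan: [-0.1,-0.6,0,0,0.4,0,-0.6,0,0,0.4,-0.1,-0.6,0,0,0.4,0,-0.4,0,0,0.4,0,0,0,0,0.4]

```text
clock: 4.05
position: [0.4924, 0.0714, 0.3213]
orientation: [-0.473, 0.473, -0.526, 0.526]
wrist_force: [-0.2, -0.3, -1.6]
grip_width: 0.0343
```

Emit:
apply_moves:
  plan: [0,0,0,0,0.4,0,0,0,0,0.4,0,0,0,0,0.4,0,0,0,0,0.4,0,0,0,0,0.4]

```text
clock: 4.47
position: [0.4924, 0.0726, 0.3212]
orientation: [0.473, -0.473, 0.526, -0.526]
wrist_force: [-0.1, -0.2, -0.1]
grip_width: 0.034
```

```bash
python3 - <<'E'
from h import *;st()
cv2.imwrite(f"pics/side4.png",ctrl.capture("side")[:,:,::-1])
E
```

```text
4.47 [0.4924 0.0726 0.3212] jaw -6.0 w 0.034 F [-0.1 -0.2 -0.1]
```

View pics/side4.png

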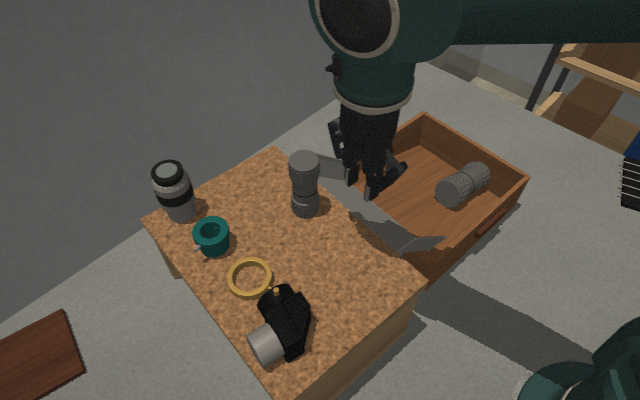

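The wide case lies in the bin (~(460,185)). Now the slim one: rise, move behind it, lower.

Emit:
apply_moves:
  plan: [0,0,3.3,0,0.25,0,0,3.3,0,0.25,0,0,3.4,0,0.25,2.3,2.1,0,0,0.25,2.3,2.1,0,0,0.25]

```text
clock: 4.93
position: [0.5393, 0.1144, 0.4241]
orientation: [-0.475, 0.471, -0.526, 0.526]
wrist_force: [0.5, 0.8, -0.3]
grip_width: 0.0214
```

Emit:
apply_moves:
  plan: [2.3,2.1,0,0,0.25,2.3,2.1,0,0,0.25,2.2,0.2,0,0,0.25,0,0,0,0,0.25,0,0,-3,0,0.25]

```text
clock: 5.35
position: [0.6086, 0.1584, 0.3945]
orientation: [-0.475, 0.471, -0.525, 0.527]
wrist_force: [1.4, -1.1, 0.3]
grip_width: 0.0215
```

Emit:
apply_moves:
  plan: [0,0,-3,0,0.25,0,0,-3,0,0.25,0,0,-2,0,0.25,0,0,-0.9,0,0.25,0,0,0,0,0.25]

```text
clock: 5.77
position: [0.6056, 0.1582, 0.3007]
orientation: [0.472, -0.474, 0.526, -0.525]
wrist_force: [-1.1, 0.1, 0.7]
grip_width: 0.0212
```

```bash
python3 - <<'E'
from h import *;st()
cv2.imwrite(f"pics/side5.png",ctrl.capture("side")[:,:,::-1])
E
```

```text
5.77 [0.6056 0.1582 0.3007] jaw -6.0 w 0.021 F [-1.1  0.1  0.7]
```

View pics/side5.png

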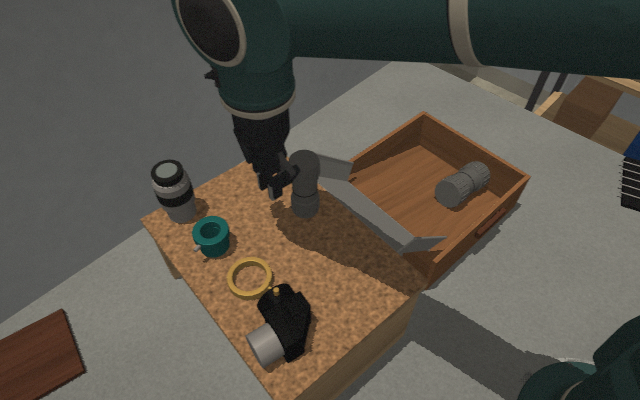

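The fingertips are behind the top of the slim case (~(275,190)). I push it the same way.

Emit:
apply_moves:
  plan: [-0.1,-0.6,0,0,0.25,0,-0.6,0,0,0.25,-0.1,-0.6,0,0,0.25,0,-0.6,0,0,0.25,-0.1,-0.6,0,0,0.25]

```text
clock: 6.23
position: [0.6035, 0.1274, 0.3028]
orientation: [-0.473, 0.473, -0.526, 0.526]
wrist_force: [0.4, -0.2, 0.1]
grip_width: 0.0212
```

Emit:
apply_moves:
  plan: [-0.1,-0.6,0,0,0.25,0,-0.6,0,0,0.25,-0.1,-0.6,0,0,0.25,0,-0.6,0,0,0.25,-0.1,-0.6,0,0,0.25]

```text
clock: 6.65
position: [0.6004, 0.0978, 0.3023]
orientation: [-0.473, 0.473, -0.526, 0.526]
wrist_force: [-0.8, 0.2, 0.3]
grip_width: 0.0215
```

```bash
python3 - <<'E'
from h import *;st()
cv2.imwrite(f"pics/side6.png",ctrl.capture("side")[:,:,::-1])
E
```

```text
6.65 [0.6004 0.0978 0.3023] jaw -6.0 w 0.022 F [-0.8  0.2  0.3]
```

View pics/side6.png

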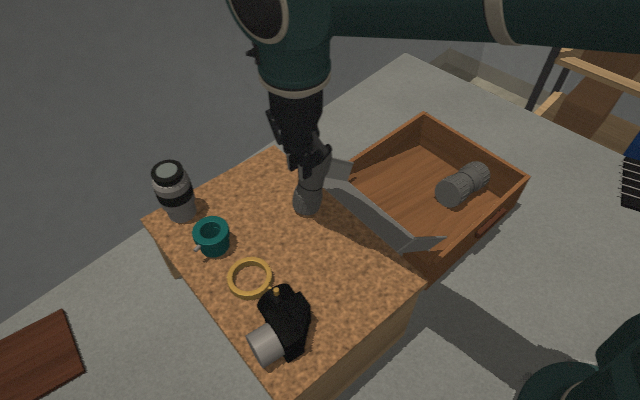

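The slim case is tilting with its base still in place at ~(305,205). I continue.

Emit:
apply_moves:
  plan: [-0.1,-0.6,0,0,0.25,0,-0.6,0,0,0.25,-0.1,-0.6,0,0,0.25,0,-0.6,0,0,0.25,-0.1,-0.6,0,0,0.25]

```text
clock: 7.12
position: [0.5974, 0.0677, 0.3022]
orientation: [-0.473, 0.473, -0.526, 0.526]
wrist_force: [0.3, 0.9, -0.2]
grip_width: 0.0212
```

Emit:
apply_moves:
  plan: [0,-0.4,0,0,0.25,0,0,0,0,0.25,0,0,0,0,0.25,0,0,0,0,0.25,0,0,0,0,0.25]

```text
clock: 7.53
position: [0.5974, 0.0648, 0.3022]
orientation: [0.473, -0.473, 0.526, -0.525]
wrist_force: [0.2, -0.5, 0.5]
grip_width: 0.0213
```

Emit:
apply_moves:
  plan: [0,0,0,0,0.25,0,0,0,0,0.25,0,0,0,0,0.25,0,0,0,0,0.25,0,0,0,0,0.25]

```text
clock: 7.95
position: [0.5974, 0.0644, 0.3023]
orientation: [0.473, -0.473, 0.526, -0.526]
wrist_force: [-0.6, -0.7, 0.2]
grip_width: 0.0215
```

```bash
python3 - <<'E'
from h import *;st()
cv2.imwrite(f"pics/side7.png",ctrl.capture("side")[:,:,::-1])
E
```

```text
7.95 [0.5974 0.0644 0.3023] jaw -6.0 w 0.022 F [-0.6 -0.7  0.2]
```

View pics/side7.png

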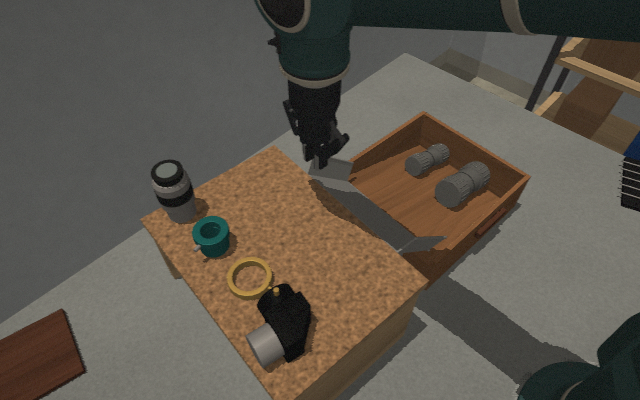

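Both cases now lie in the bin. I lift clear, let things settle and check that they rest.

Emit:
apply_moves:
  plan: [0,0,3,0,0.25,0,0,3,0,0.25,0,0,3,0,0.25,0,0,0,0,0.25,0,0,0,0,0.25]

```text
clock: 8.42
position: [0.5978, 0.0643, 0.3937]
orientation: [-0.474, 0.472, -0.525, 0.526]
wrist_force: [0.4, -0.4, -0.1]
grip_width: 0.0212
```

Emit:
apply_moves:
  plan: [0,0,0,0,0.25,0,0,0,0,0.25,0,0,0,0,0.25,0,0,0,0,0.25,0,0,0,0,0.25]

```text
clock: 8.83
position: [0.5973, 0.0644, 0.3918]
orientation: [0.473, -0.473, 0.526, -0.525]
wrist_force: [0.1, -0.6, 0.0]
grip_width: 0.0216
```

```bash
python3 - <<'E'
from h import *;st()
cv2.imwrite("pics/side8.png",ctrl.capture("side")[:,:,::-1]);cv2.imwrite("pics/top8.png",ctrl.capture("top")[:,:,::-1])
a=cv2.imread("pics/side7.png").astype(int);b=cv2.imread("pics/side8.png").astype(int)
print("diff bin",np.abs(a-b)[135:225,395:500].max(), "objects",np.abs(a-b)[150:370,140:290].max())
z=cv2.imread("pics/side0.png").astype(int);print("objects vs start",np.abs(z-b)[155:370,145:285].max())
E
```

```text
8.83 [0.5973 0.0644 0.3918] jaw -6.0 w 0.022 F [ 0.1 -0.6  0. ]
diff bin 62 objects 21
objects vs start 23
```

View pics/top8.png

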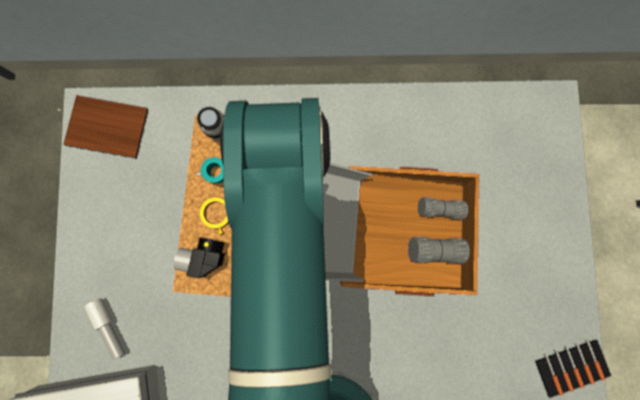

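In the top view both cases lie against the bin's back wall, at (443,208) and (438,250), far from the chute. The bin region still changed between the last two pictures, so I wait a little and compare again.

Emit:
apply_moves:
  plan: [0,0,0,0,0.25,0,0,0,0,0.25,0,0,0,0,0.25,0,0,0,0,0.25,0,0,0,0,0.25]

```text
clock: 9.35
position: [0.5974, 0.0644, 0.3923]
orientation: [0.473, -0.473, 0.526, -0.526]
wrist_force: [-0.6, 0.1, 0.4]
grip_width: 0.0212
```

Emit:
apply_moves:
  plan: [0,0,0,0,0.25,0,0,0,0,0.25,0,0,0,0,0.25,0,0,0,0,0.25,0,0,0,0,0.25]

```text
clock: 9.77
position: [0.5974, 0.0644, 0.3923]
orientation: [0.473, -0.473, 0.526, -0.526]
wrist_force: [0.5, 0.1, -0.0]
grip_width: 0.0214
```

```bash
python3 - <<'E'
from h import *
A=[ctrl.capture("side").astype(int)]
b=cv2.imread("pics/side8.png")[:,:,::-1].astype(int)
t=cv2.imread("pics/top8.png")[:,:,::-1].astype(int);T=ctrl.capture("top").astype(int)
d=np.abs(A[0]-b)[135:225,395:500];print(d.max(),(d.max(2)>30).sum())
d=np.abs(T-t)[180:285,370:475];print(d.max(),(d.max(2)>30).sum())
for uv,z in(((443,208),.05),((438,250),.05)):print(ray("top",uv,z).round(3))
for uv in((342,168),(342,293),(479,174),(477,294)):print("bin",ray("top",uv,.1).round(3))
E
```

```text
21 0
22 0
[ 0.573 -0.322  0.05 ]
[ 0.461 -0.303  0.05 ]
bin [ 0.678 -0.049  0.1  ]
bin [ 0.358 -0.041  0.1  ]
bin [ 0.656 -0.407  0.1  ]
bin [ 0.349 -0.382  0.1  ]
```

```bash
python3 -c "from plant import ctrl;print(ctrl.close_job())"
```

```text
the job is handed in; nothing more can be done
None
```

Both cases are in the bin, and I handed the job in at about 9.8 s. `close_job` gives no verdict, so this rests on my own checks. I pushed the wide case and then the slim one at a little over four fifths of their height with the fingertips. Each tipped over the head of the chute and slid down.

- **Position:** The last pictures show both cases near the back of the bin. By my estimate their middles are about 0.1 m or less from the bin's centre along either axis, well inside the limits, and clear of the chute.
- **At rest:** The first stillness check disagreed: the bin area had changed between 7.95 s and 8.83 s (pixel difference up to 62). I waited and compared again at about 9.8 s, and both views showed only noise (difference up to 22).
- **Other things:** The picture area with the eyepiece, diagonal, adapter and collar matched the starting picture to within the same noise. The wrist force stayed below about 3 N in the readings at the end of each call.

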